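# Sort loose-capped polish bottles from tight ones

## Robot

A 6-joint arm with a two-finger parallel gripper is mounted at the origin on the work surface. World frame = base frame: x ahead of the robot, y to its left, z up, the work surface at z = 0. Lengths are in m, angles in rad, forces in N, time in s.
With the tool pointing down it reaches from about 0.425 to 0.95 m from the base axis. Payload 14.7 kg.
Tool frame: the origin (TCP) lies at the very end of the fingers, on their centre line; the grasp point (between the pads) lies bot.pinch_z behind it (bot.pinch_z is the distance from the TCP to the grasp point, in m); z points along the fingers, y is the direction in which the jaws open and shut (so a half turn about z gives the same grasp; the last joint's range is limited). The gripper opens to 85 mm and grips with 20 to 120 N. Pads are 22 mm wide; open, the fingers measure 114 mm over their backs; the gripper's body (76 mm by 85 mm) begins 54 mm behind the grasp point. The pads swing forward as they close: fully open they stand 13 mm farther back than shut.
Start: joints at [1.256, 0.48, 1.596, -0, 1.065, -0.047], TCP at [0.172, 0.627, 0.231] pointing down, gripper open.
Joint ranges: [-2.75, 2.75], [-0.82, 2.05], [0.23, 2.67], [-1.56, 4.7], [0.09, 2.69], [-2.92, 2.92]. Speed limits (rad/s): [1.89, 1.89, 2.39, 3.01, 3.01, 3.01].

## Interface

Orientations are given as a unit quaternion [x, y, z, w].
In Python, from station import bot, eyes, workorder gives the robot as it stands.
- The arm moves only by the shell command python3 -m handwheel 'ROWS' [FORCE]. ROWS is JSON, a list of rows, each an object of numbers: "jaw": the finger opening in m, from 0 to 0.0854; "tx", "ty", "tz": the shift along the world's x, y, z in m; "wx", "wy", "wz": the turn, a rotation vector about the world's x, y, z in rad. A call has 1 to 12 rows; each row shifts and turns the pose as measured when the row begins; what a row does not reach is not made up. A row lasts 1/12 s, in which the tool goes at most 41.7 mm and 7.16 degrees, less where a joint would pass 70% of its speed; a pose out of reach is approached as far as the arm can. A call is refused whole if a number of a shift passes 0.0417 or a number of a turn 0.125, either way. A call with a gripper value outside its range is refused whole. The fingers move at their own pace and stop on an object; FORCE is the grip in N (left out, the last holds). Time passes only in rows, so rows that do not move let the fingers close. It gives the time, the measured TCP pose, the force and the opening at its end, in the units of the state.
- bot.state(): the state, without advancing time (a new reading comes with each control period).
- eyes.grab_frame(name): name is "side" or "top" or "wrist"; returns the picture (420x560x3 uint8, blue, green, red); there is no depth.
- eyes.get_calibration(name): a dict with "vertical_fov" (degrees; the focal length in pixels is half the picture's height over the tangent of half this angle, whatever the lens; pixels are square), "cx", "cy" (the principal point, pixels), "distortion" ([k1, k2, p1, p2, k3] as OpenCV has them; the pictures are not rectified), "cam_to_world" (4x4, takes a point from camera to world coordinates). Camera axes: x right, y up, looking along -z (the intrinsics and any distortion apply to the point x, -y, -z); pixel columns grow to the right and rows downward; lengths in m; the calibration is good to about 2 mm. A picture is of the moment at which its call begins: read the wrist's pose just before it. get_calibration takes no time and is no camera call; for the wrist camera it gives the pose at the moment of the call.
- workorder.close_job(): hands the job in, once; it reports no verdict.
The state is a dict: "time_s": time; "joints": joint angles; "qvel": joint speeds; "joint_torque": joint torques, N m; "position": TCP position; "tcp_rot": TCP orientation; "ft_force": force on the tool from outside, world axes, zero at the start; "ft_torque": the same for the moment, N m; "gripper_width": opening from 0.0 (shut) to 1.0 (fully open).
Only numpy, scipy, OpenCV 4.12 (cv2) and the standard library are available. Lean on these libraries where they do the work, as an engineer would, in place of code of your own. Each camera call takes 0.05 s, during which the arm holds its last target. There are 200 camera calls.

## Task

Some of the four green polish bottles in the wooden rack have loose screw caps, which only a test twist can show. Screw every loose cap fully home (clockwise) while its bottle is still in the rack, then lift that bottle out and set it down upright in the red tray; do not drop it. Leave the tight-capped bottles in their own bays, and do not disturb the sanding block and the scraper plate beyond them.

Things in the scene. Friction and masses are not known exactly. Their poses are not given: they have to be found in the camera images.
- rack: Fixed pale wooden bottle rack, 100 x 380 x 35 mm high, with a row of four square bays along its own y axis at y = -135, -45, +45 and +135 mm (x = 0). Each bay is 64 mm square and 25 mm deep; its floor is 10 mm above the bench. The bays keep the bottles from turning. Origin: centre of the underside. It may stand left or right of the tray, turned up to 0.25 rad.
- tray: Fixed shallow red open tray, outside 200 (its x) x 260 (its y) x 22 mm high, walls and floor 5 mm thick; two bottles, which is the most that will have to go there, fit side by side along its y with hand room between. Origin: centre of the underside (inner floor 5 mm above it). It may be turned up to 0.2 rad.
- bottle_p: One of four identical-looking green square bottles of bowl polish, body 60 x 60 mm and 80 mm high, about 0.35 to 0.6 kg, with a black screw cap; 111 mm high with its cap. Loose, standing in any one of the rack's bays at the start. Origin: centre of its underside, z up.
- captop_p (a point): Centre of the top face of that bottle's cap, 111 mm above the bottle's underside. The cap is a black ribbed cylinder 44 mm in diameter and 24 mm high with a white radial mark on top; a 7 mm neck gap lies between its lower edge and the bottle's shoulder. The cap never comes off; a bottle may be lifted by a cap that is fully home.
- cap_p (a joint): Angle of that cap against its bottle, rad, growing as it is screwed on (clockwise from above). It reads between -0.2 and 0.2 at the start on tight and loose caps alike, so the reading alone does not tell which are loose. A loose cap turns easily (under 0.1 N m, and stays where it is left) and comes up hard against its seat at a reading of 0.80, after 0.6 to 1.0 rad clockwise; there (above 0.68) it is fully home. A tight cap does not turn (holds 8 N m).
- bottle_q: One of four identical-looking green square bottles of bowl polish, body 60 x 60 mm and 80 mm high, about 0.35 to 0.6 kg, with a black screw cap; 111 mm high with its cap. Loose, standing in any one of the rack's bays at the start. Origin: centre of its underside, z up.
- captop_q (a point): Centre of the top face of that bottle's cap, 111 mm above the bottle's underside. The cap is a black ribbed cylinder 44 mm in diameter and 24 mm high with a white radial mark on top; a 7 mm neck gap lies between its lower edge and the bottle's shoulder. The cap never comes off; a bottle may be lifted by a cap that is fully home.
- cap_q (a joint): Angle of that cap against its bottle, rad, growing as it is screwed on (clockwise from above). It reads between -0.2 and 0.2 at the start on tight and loose caps alike, so the reading alone does not tell which are loose. A loose cap turns easily (under 0.1 N m, and stays where it is left) and comes up hard against its seat at a reading of 0.80, after 0.6 to 1.0 rad clockwise; there (above 0.68) it is fully home. A tight cap does not turn (holds 8 N m).
- bottle_r: One of four identical-looking green square bottles of bowl polish, body 60 x 60 mm and 80 mm high, about 0.35 to 0.6 kg, with a black screw cap; 111 mm high with its cap. Loose, standing in any one of the rack's bays at the start. Origin: centre of its underside, z up.
- captop_r (a point): Centre of the top face of that bottle's cap, 111 mm above the bottle's underside. The cap is a black ribbed cylinder 44 mm in diameter and 24 mm high with a white radial mark on top; a 7 mm neck gap lies between its lower edge and the bottle's shoulder. The cap never comes off; a bottle may be lifted by a cap that is fully home.
- cap_r (a joint): Angle of that cap against its bottle, rad, growing as it is screwed on (clockwise from above). It reads between -0.2 and 0.2 at the start on tight and loose caps alike, so the reading alone does not tell which are loose. A loose cap turns easily (under 0.1 N m, and stays where it is left) and comes up hard against its seat at a reading of 0.80, after 0.6 to 1.0 rad clockwise; there (above 0.68) it is fully home. A tight cap does not turn (holds 8 N m).
- bottle_s: One of four identical-looking green square bottles of bowl polish, body 60 x 60 mm and 80 mm high, about 0.35 to 0.6 kg, with a black screw cap; 111 mm high with its cap. Loose, standing in any one of the rack's bays at the start. Origin: centre of its underside, z up.
- captop_s (a point): Centre of the top face of that bottle's cap, 111 mm above the bottle's underside. The cap is a black ribbed cylinder 44 mm in diameter and 24 mm high with a white radial mark on top; a 7 mm neck gap lies between its lower edge and the bottle's shoulder. The cap never comes off; a bottle may be lifted by a cap that is fully home.
- cap_s (a joint): Angle of that cap against its bottle, rad, growing as it is screwed on (clockwise from above). It reads between -0.2 and 0.2 at the start on tight and loose caps alike, so the reading alone does not tell which are loose. A loose cap turns easily (under 0.1 N m, and stays where it is left) and comes up hard against its seat at a reading of 0.80, after 0.6 to 1.0 rad clockwise; there (above 0.68) it is fully home. A tight cap does not turn (holds 8 N m).
- sanding_block: Bystander, to be left alone. Round boxwood sanding block, 84 mm across, 36 mm high, beyond the rack and tray. Origin: on its underside.
- scraper_plate: Bystander, to be left alone. Steel scraper plate 60 x 150 x 5 mm lying flat beyond the rack and tray. Origin: on its underside.
There are look-alikes about, which are no part of the job. Leave any purple or turquoise look-alike of the bottle_q alone.

How it is judged:
On the way, in this order (a step that is already met when the one before it is completed fails the run):
1. a loose cap has been screwed home (value of joint any of cap_p, cap_q, cap_r, cap_s above 0.68 rad), for 0.2 s.
2. a bottle whose loose cap was screwed home stands in the tray (((value of joint cap_p above 0.68 rad and x of bottle_p in the frame of tray between -0.07 and 0.07 m and y of bottle_p in the frame of tray between -0.1 and 0.1 m and z of bottle_p in the frame of tray between 0 and 0.01 m and angle between bottle_p's own z axis and vertical below 0.08 rad) or (value of joint cap_q above 0.68 rad and x of bottle_q in the frame of tray between -0.07 and 0.07 m and y of bottle_q in the frame of tray between -0.1 and 0.1 m and z of bottle_q in the frame of tray between 0 and 0.01 m and angle between bottle_q's own z axis and vertical below 0.08 rad) or (value of joint cap_r above 0.68 rad and x of bottle_r in the frame of tray between -0.07 and 0.07 m and y of bottle_r in the frame of tray between -0.1 and 0.1 m and z of bottle_r in the frame of tray between 0 and 0.01 m and angle between bottle_r's own z axis and vertical below 0.08 rad) or (value of joint cap_s above 0.68 rad and x of bottle_s in the frame of tray between -0.07 and 0.07 m and y of bottle_s in the frame of tray between -0.1 and 0.1 m and z of bottle_s in the frame of tray between 0 and 0.01 m and angle between bottle_s's own z axis and vertical below 0.08 rad))), for 0.2 s.
At the end, for the whole second after the job is handed in: Loose-capped bottles: cap home (within 0.12 rad of its stop), upright within 0.08 rad on the tray floor, inside its walls. Tight-capped bottles: upright in their own bays, within 12 mm of their start. All bottles at rest; bystanders within 30 mm of their start (((value of joint cap_p above 0.68 rad and x of bottle_p in the frame of tray between -0.07 and 0.07 m and y of bottle_p in the frame of tray between -0.1 and 0.1 m and z of bottle_p in the frame of tray between 0 and 0.01 m and angle between bottle_p's own z axis and vertical below 0.08 rad) or (value of joint cap_p below 0.4 rad and distance of bottle_p from where it was at the start of the episode below 0.012 m and angle between bottle_p's own z axis and vertical below 0.08 rad)) and linear speed of each of bottle_p, bottle_q, bottle_r, bottle_s below 0.02 m/s and angular speed of each of bottle_p, bottle_q, bottle_r, bottle_s below 0.1 rad/s and ((value of joint cap_q above 0.68 rad and x of bottle_q in the frame of tray between -0.07 and 0.07 m and y of bottle_q in the frame of tray between -0.1 and 0.1 m and z of bottle_q in the frame of tray between 0 and 0.01 m and angle between bottle_q's own z axis and vertical below 0.08 rad) or (value of joint cap_q below 0.4 rad and distance of bottle_q from where it was at the start of the episode below 0.012 m and angle between bottle_q's own z axis and vertical below 0.08 rad)) and ((value of joint cap_r above 0.68 rad and x of bottle_r in the frame of tray between -0.07 and 0.07 m and y of bottle_r in the frame of tray between -0.1 and 0.1 m and z of bottle_r in the frame of tray between 0 and 0.01 m and angle between bottle_r's own z axis and vertical below 0.08 rad) or (value of joint cap_r below 0.4 rad and distance of bottle_r from where it was at the start of the episode below 0.012 m and angle between bottle_r's own z axis and vertical below 0.08 rad)) and ((value of joint cap_s above 0.68 rad and x of bottle_s in the frame of tray between -0.07 and 0.07 m and y of bottle_s in the frame of tray between -0.1 and 0.1 m and z of bottle_s in the frame of tray between 0 and 0.01 m and angle between bottle_s's own z axis and vertical below 0.08 rad) or (value of joint cap_s below 0.4 rad and distance of bottle_s from where it was at the start of the episode below 0.012 m and angle between bottle_s's own z axis and vertical below 0.08 rad)) and (value of joint each of cap_p, cap_q above 0.68 rad or value of joint each of cap_p, cap_r above 0.68 rad or value of joint each of cap_p, cap_s above 0.68 rad or value of joint each of cap_q, cap_r above 0.68 rad or value of joint each of cap_q, cap_s above 0.68 rad or value of joint each of cap_r, cap_s above 0.68 rad) and distance of each of sanding_block, scraper_plate from where it was at the start of the episode below 0.03 m); the robot touches nothing.
It fails at once if a bottle was lifted out of the rack whose loose cap was not yet screwed home, or whose cap was tight all along ((height (world z) of bottle_p above 0.03 m and value of joint cap_p below 0.68 rad) or (height (world z) of bottle_q above 0.03 m and value of joint cap_q below 0.68 rad) or (height (world z) of bottle_r above 0.03 m and value of joint cap_r below 0.68 rad) or (height (world z) of bottle_s above 0.03 m and value of joint cap_s below 0.68 rad)).
It fails at once if a bottle was tipped over (angle between any of bottle_p, bottle_q, bottle_r, bottle_s's own z axis and vertical above 0.6 rad).
It fails at once if a bottle was dropped instead of being set down ((height (world z) of bottle_p above 0.025 m and contact force between bottle_p and anything else below 0.05 N and linear speed of bottle_p above 0.4 m/s) or (height (world z) of bottle_q above 0.025 m and contact force between bottle_q and anything else below 0.05 N and linear speed of bottle_q above 0.4 m/s) or (height (world z) of bottle_r above 0.025 m and contact force between bottle_r and anything else below 0.05 N and linear speed of bottle_r above 0.4 m/s) or (height (world z) of bottle_s above 0.025 m and contact force between bottle_s and anything else below 0.05 N and linear speed of bottle_s above 0.4 m/s)).
It fails at once if a bystander (sanding block, scraper plate) was moved by more than 30 mm (distance of any of sanding_block, scraper_plate from where it was at the start of the episode above 0.03 m).
It also fails if it takes over 67 s, if anything falls off the work surface, if the arm or the gripper's body presses on something with over 40 N, if the wrist force passes 120 N, or if a joint passes its speed limit or range.

## Working session

There is one attempt and no reset: what is moved stays moved. The work goes in short steps, Python scripts to look and compute and a shell command to move; the robot and the scene stay as the last step left them, time stands still between calls to the robot, and variables do not carry over. Pictures are saved under pics/ and viewed, about 8 in all and at most 12, crops included, and the job is handed in when it is done.

```bash
mkdir -p pics
python3 - <<'E'
from station import bot, eyes
import cv2, numpy as np
print(bot.state(), bot.pinch_z)
a=eyes.grab_frame("top");b=eyes.grab_frame("side")
cv2.imwrite("pics/top0.png",a);cv2.imwrite("pics/side0.png",b)
for n in ("top","side","wrist"):
    print(n,eyes.get_calibration(n))
E
```

```text
{'time_s': 0.0, 'joints': array([ 1.25638275e+00,  4.80838387e-01,  1.59686597e+00, -2.16816578e-05,
        1.06508623e+00, -4.65951213e-02]), 'qvel': array([-4.30791824e-04, -7.07239773e-04,  1.75197810e-03, -1.63085002e-03,
       -2.01048926e-04, -3.97588258e-05]), 'joint_torque': array([-5.18268080e-04, -9.50687027e+01, -4.30158842e+01, -2.62053409e-04,
        1.27677750e-02,  2.35475136e-05]), 'position': array([0.17186658, 0.62644697, 0.23067108]), 'tcp_rot': array([ 1.33504150e-01,  9.91048073e-01, -5.90935884e-04, -9.82029427e-05]), 'ft_force': array([-0.29074171,  0.62115981,  0.2020329 ]), 'ft_torque': array([-0.01130681,  0.07512645,  0.03042755]), 'gripper_width': 0.9995779644194619} 0.0187
top {'vertical_fov': 47.513613319471006, 'cx': 282.83912116989137, 'cy': 210.67647231692172, 'distortion': array([-0.15136349,  0.        ,  0.        ,  0.        ,  0.        ]), 'cam_to_world': array([[-0.02416851,  0.98922039, -0.14442615,  0.30809695],
       [-0.99953563, -0.02659273, -0.01487806, -0.07619056],
       [-0.01855836,  0.1439995 ,  0.98940373,  1.43438963],
      
[... 328 characters left out ...]
 ,  0.47275919, -0.70374017, -1.0457353 ],
       [ 0.02145169,  0.83730286,  0.54631836,  0.86573662],
       [ 0.        ,  0.        ,  0.        ,  1.        ]])}
wrist {'vertical_fov': 58.73242701755928, 'cx': 275.7869740423821, 'cy': 214.23693216314743, 'distortion': array([-0.0318008,  0.       ,  0.       ,  0.       ,  0.       ]), 'cam_to_world': array([[ 2.65583044e-01, -9.30271385e-01, -2.53102345e-01,
         1.07151044e-01],
       [ 9.64087945e-01,  2.56189880e-01,  7.00084237e-02,
         6.44070041e-01],
       [-2.84573965e-04, -2.62605970e-01,  9.64903116e-01,
         3.73360430e-01],
       [ 0.00000000e+00,  0.00000000e+00,  0.00000000e+00,
         1.00000000e+00]])}
```

View pics/top0.png

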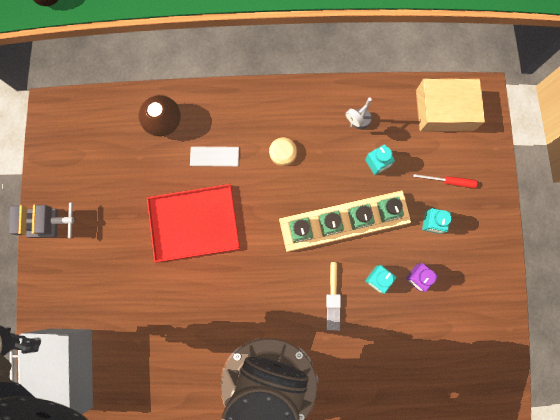

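View pics/side0.png

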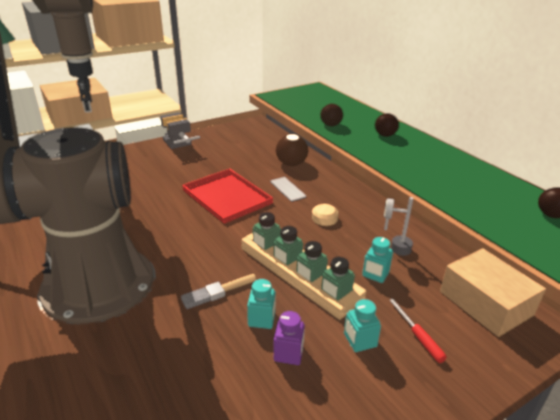

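The top view shows the tray at about (194,223) and the rack at about (345,221), with caps near (301,229), (332,223), (363,214) and (393,208). The side view agrees, and the turquoise and purple look-alikes stand clear to the right.

```bash
cat > h.py <<'E'
import cv2, numpy as np
from station import bot, eyes
def ray(cal,pts):
    f=210/np.tan(np.radians(cal["vertical_fov"])/2)
    K=np.array([[f,0,cal["cx"]],[0,f,cal["cy"]],[0,0,1]])
    u=cv2.undistortPoints(np.array(pts,float).reshape(-1,1,2),K,cal["distortion"]).reshape(-1,2)
    d=np.c_[u[:,0],-u[:,1],-np.ones(len(u))]
    T=cal["cam_to_world"]; return T[:3,3],d@T[:3,:3].T
def plane(cal,pts,z):
    o,d=ray(cal,pts); return o+d*((z-o[2])/d[:,2])[:,None]
def comps(m,amin=30):
    n,l,s,c=cv2.connectedComponentsWithStats(m.astype(np.uint8))
    return [(c[i],s[i],l==i) for i in range(1,n) if s[i,4]>=amin]
def where():
    s=bot.state(); from scipy.spatial.transform import Rotation as R
    y=R.from_quat(s["tcp_rot"]).apply([0,1,0]); z=R.from_quat(s["tcp_rot"]).apply([0,0,1])
    print("t",s["time_s"],"p",s["position"].round(4),"yaw jaw axis",np.degrees(np.arctan2(y[1],y[0])).round(2),"z",z.round(4),"q6",s["joints"][5].round(3),"w",s["gripper_width"].__round__(4),"F",s["ft_force"].round(1),"T",s["ft_torque"].round(2))
E
python3 - <<'E'
from h import *
im=cv2.imread("pics/top0.png"); cal=eyes.get_calibration("top")
hsv=cv2.cvtColor(im,cv2.COLOR_BGR2HSV); H,S,V=[hsv[...,i].astype(int) for i in range(3)]
red=((H<6)|(H>174))&(S>180)&(V>90)
c=max(comps(red,500),key=lambda c:c[1][4]); print("tray",c[1])
r=cv2.minAreaRect(np.argwhere(c[2])[:,::-1].astype(np.float32)); print(r)
P=plane(cal,cv2.boxPoints(r),0.022);print(P.round(3),P.mean(0).round(4),np.linalg.norm(np.diff(P,axis=0),axis=1))
reg=np.zeros(H.shape,bool); reg[180:260,270:420]=1
rk=reg&(H>15)&(H<32)&(S>60)&(V>130)
pts=np.argwhere(rk)[:,::-1].astype(np.float32); r=cv2.minAreaRect(pts)
P=plane(cal,cv2.boxPoints(r),0.035);print("rack",P.round(3),P.mean(0).round(4),np.linalg.norm(np.diff(P,axis=0),axis=1))
e=[(P[1]-P[0]),(P[2]-P[1])];e=max(e,key=np.linalg.norm);print("long axis deg",np.degrees(np.arctan2(e[1],e[0])))
g=reg&(V<70)
for c in comps(g,60): print(c[0],c[1],plane(cal,[c[0]],0.115).round(4))
cv2.imwrite("pics/crop.png",cv2.resize(im[180:260,270:420],None,fx=5,fy=5))
where()
E
```

```text
tray [ 147  184   93   78 5642]
((191.94711303710938, 222.96141052246094), (66.6599349975586, 87.16118621826172), 81.11934661865234)
[[0.569 0.37  0.022]
 [0.602 0.104 0.022]
 [0.402 0.075 0.022]
 [0.367 0.335 0.022]] [0.4852 0.2208 0.022 ] [0.26847878 0.20224394 0.26288411]
rack [[ 0.49  -0.041  0.035]
 [ 0.567 -0.416  0.035]
 [ 0.466 -0.433  0.035]
 [ 0.392 -0.061  0.035]] [ 0.4786 -0.2379  0.035 ] [0.38319713 0.10206343 0.37962245]
long axis deg -78.48934836203857
t 0.1 p [0.1719 0.6265 0.2307] yaw jaw axis 74.66 z [-3.0e-04 -1.1e-03 -1.0e+00] q6 -0.047 w 0.9972 F [-0.5  0.4  0.2] T [0.02 0.04 0.01]
```

View pics/crop.png

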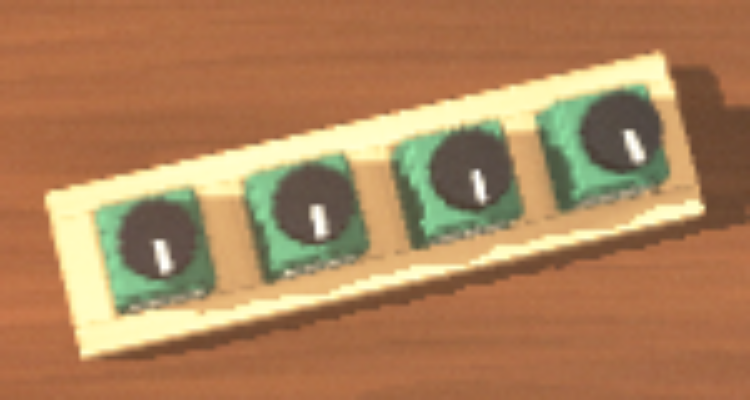

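The crop shows the four caps at top-image pixels (301.6,227.6), (332.6,220.8), (364,213.6) and (394,206.4). I'll move over now and refine with the wrist camera.

```bash
python3 -m handwheel '[{"tx":0.022,"ty":-0.035},{"tx":0.022,"ty":-0.035},{"tx":0.022,"ty":-0.035},{"tx":0.022,"ty":-0.035},{"tx":0.022,"ty":-0.035},{"tx":0.022,"ty":-0.035},{"tx":0.022,"ty":-0.035},{"tx":0.022,"ty":-0.035},{"tx":0.022,"ty":-0.035},{"tx":0.022,"ty":-0.035},{"tx":0.022,"ty":-0.035},{"tx":0.022,"ty":-0.035}]' 20
python3 -m handwheel '[{"ty":-0.04},{"ty":-0.04},{"ty":-0.04},{"ty":-0.04},{"ty":-0.04},{"ty":-0.04},{"ty":-0.04},{"ty":-0.04},{"ty":-0.04},{"jaw":0.065}]'
python3 - <<'E'
from h import *
where()
cal=eyes.get_calibration("top")
print(plane(cal,[(301.6,227.6),(332.6,220.8),(364,213.6),(394,206.4)],.121).round(4))
cal=eyes.get_calibration("wrist"); im=eyes.grab_frame("wrist"); np.save("wcal.npy",cal,allow_pickle=True); cv2.imwrite("pics/w1.png",im)
E
```

```text
t 0.1 p [0.1719 0.6265 0.2307] yaw jaw axis 74.66 z [-3.0e-04 -1.1e-03 -1.0e+00] q6 -0.047 w 0.9972 F [-0.5  0.4  0.2] T [0.02 0.04 0.01]
[[ 0.4511 -0.1072  0.121 ]
 [ 0.4677 -0.1937  0.121 ]
 [ 0.4855 -0.2821  0.121 ]
 [ 0.5035 -0.3676  0.121 ]]invalid input at $[0]: expected keys jaw, tx, ty, tz, wx, wy, wz
invalid input at $[0]: expected keys jaw, tx, ty, tz, wx, wy, wz
```

View pics/w1.png

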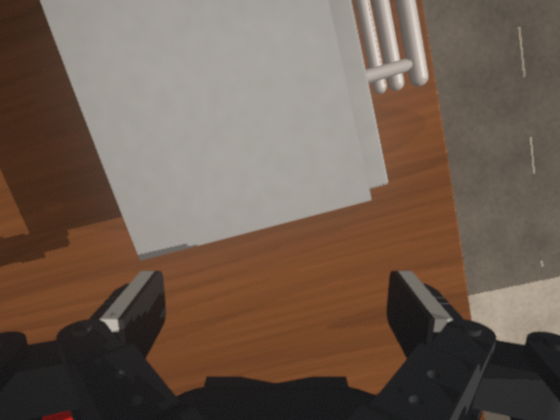

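The rows need all seven keys, so the arm has not moved; this picture shows only the start corner. The cap positions agree with the bay geometry to about 2 mm.

```bash
python3 -m handwheel '[{"jaw":0.085,"tx":0.022,"ty":-0.035,"tz":0,"wx":0,"wy":0,"wz":0},{"jaw":0.085,"tx":0.022,"ty":-0.035,"tz":0,"wx":0,"wy":0,"wz":0},{"jaw":0.085,"tx":0.022,"ty":-0.035,"tz":0,"wx":0,"wy":0,"wz":0},{"jaw":0.085,"tx":0.022,"ty":-0.035,"tz":0,"wx":0,"wy":0,"wz":0},{"jaw":0.085,"tx":0.022,"ty":-0.035,"tz":0,"wx":0,"wy":0,"wz":0},{"jaw":0.085,"tx":0.022,"ty":-0.035,"tz":0,"wx":0,"wy":0,"wz":0},{"jaw":0.085,"tx":0.022,"ty":-0.035,"tz":0,"wx":0,"wy":0,"wz":0},{"jaw":0.085,"tx":0.022,"ty":-0.035,"tz":0,"wx":0,"wy":0,"wz":0},{"jaw":0.085,"tx":0.022,"ty":-0.035,"tz":0,"wx":0,"wy":0,"wz":0},{"jaw":0.085,"tx":0.022,"ty":-0.035,"tz":0,"wx":0,"wy":0,"wz":0},{"jaw":0.085,"tx":0.022,"ty":-0.035,"tz":0,"wx":0,"wy":0,"wz":0},{"jaw":0.085,"tx":0.022,"ty":-0.035,"tz":0,"wx":0,"wy":0,"wz":0}]' 20
python3 -c "from h import *; where()"
```

```text
time_s: 1.15
position: [0.4311, 0.2029, 0.2287]
tcp_rot: [0.128, 0.992, 0.0, -0.001]
ft_force: [0.6, 0.7, 0.5]
gripper_width: 0.993
t 1.15 p [0.4311 0.2029 0.2287] yaw jaw axis 75.3 z [-1.e-03  5.e-04 -1.e+00] q6 -0.939 w 0.9933 F [0.6 0.7 0.5] T [0.   0.03 0.02]
```

```bash
python3 -m handwheel '[{"jaw":0.065,"tx":0.003,"ty":-0.039,"tz":0,"wx":0,"wy":0,"wz":0},{"jaw":0.065,"tx":0.003,"ty":-0.039,"tz":0,"wx":0,"wy":0,"wz":0},{"jaw":0.065,"tx":0.003,"ty":-0.039,"tz":0,"wx":0,"wy":0,"wz":0},{"jaw":0.065,"tx":0.003,"ty":-0.039,"tz":0,"wx":0,"wy":0,"wz":0},{"jaw":0.065,"tx":0.003,"ty":-0.039,"tz":0,"wx":0,"wy":0,"wz":0},{"jaw":0.065,"tx":0.003,"ty":-0.039,"tz":0,"wx":0,"wy":0,"wz":0},{"jaw":0.065,"tx":0.003,"ty":-0.037,"tz":0,"wx":0,"wy":0,"wz":0},{"jaw":0.065,"tx":0.002,"ty":-0.034,"tz":0,"wx":0,"wy":0,"wz":0},{"jaw":0.065,"tx":0,"ty":0,"tz":0,"wx":0,"wy":0,"wz":0}]' 20
python3 - <<'E'
from h import *
where()
cal=eyes.get_calibration("wrist"); im=eyes.grab_frame("wrist"); np.save("wcal.npy",cal,allow_pickle=True); cv2.imwrite("pics/w2.png",im)
E
```

```text
time_s: 1.9
position: [0.4566, -0.1228, 0.2291]
tcp_rot: [0.13, 0.992, -0.0, 0.002]
ft_force: [0.7, -0.1, -0.1]
gripper_width: 0.76
t 1.9 p [ 0.4566 -0.1228  0.2291] yaw jaw axis 75.07 z [ 3.5e-03 -6.0e-04 -1.0e+00] q6 -1.638 w 0.7603 F [ 0.7 -0.1 -0.1] T [-0.02 -0.02  0.04]
```

View pics/w2.png

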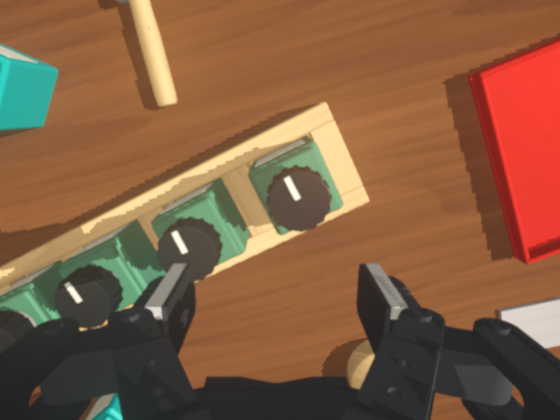

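The wrist view shows the caps at (300,197), (190,248) and (88,297), a hammer-like handle at the top left and the tray on the right.

Run:
```python
from h import *
cal=np.load("wcal.npy",allow_pickle=True).item()
print(plane(cal,[(300,197),(190,248),(88,297)],.121).round(4))
where()
```

```text
[[ 0.4506 -0.1041  0.121 ]
 [ 0.4665 -0.1892  0.121 ]
 [ 0.4839 -0.2759  0.121 ]]
t 1.95 p [ 0.4562 -0.1208  0.229 ] yaw jaw axis 75.02 z [ 2.8e-03  4.0e-04 -1.0e+00] q6 -1.634 w 0.7603 F [ 0.  -0.5  0. ] T [ 0.  0. -0.]
```

```bash
python3 -m handwheel '[{"jaw":0.065,"tx":-0.004,"ty":0.012,"tz":-0.02,"wx":0,"wy":0,"wz":0},{"jaw":0.065,"tx":-0.0015,"ty":0.003,"tz":-0.035,"wx":0,"wy":0,"wz":0},{"jaw":0.065,"tx":0,"ty":0,"tz":-0.035,"wx":0,"wy":0,"wz":0},{"jaw":0.065,"tx":0,"ty":0,"tz":-0.028,"wx":0,"wy":0,"wz":0},{"jaw":0.065,"tx":0,"ty":0,"tz":0,"wx":0,"wy":0,"wz":0}]' 20
python3 -c "from h import *; where()"
```

```text
time_s: 2.37
position: [0.4514, -0.1038, 0.1094]
tcp_rot: [0.132, 0.991, 0.0, 0.004]
ft_force: [-2.6, 0.9, -0.6]
gripper_width: 0.76
t 2.3667 p [ 0.4514 -0.1038  0.1094] yaw jaw axis 74.85 z [ 9.e-03 -7.e-04 -1.e+00] q6 -1.602 w 0.7599 F [-2.6  0.9 -0.6] T [-0.01  0.08 -0.04]
```

```bash
python3 -m handwheel '[{"jaw":0.065,"tx":0,"ty":-0.002,"tz":-0.015,"wx":0,"wy":0.008,"wz":0},{"jaw":0.065,"tx":0,"ty":0,"tz":-0.001,"wx":0,"wy":0,"wz":0},{"jaw":0.035,"tx":0,"ty":0,"tz":0,"wx":0,"wy":0,"wz":0},{"jaw":0.035,"tx":0,"ty":0,"tz":0,"wx":0,"wy":0,"wz":0},{"jaw":0.035,"tx":0,"ty":0,"tz":0,"wx":0,"wy":0,"wz":0},{"jaw":0.035,"tx":0,"ty":0,"tz":0,"wx":0,"wy":0,"wz":0}]' 20
python3 -c "from h import *; where()"
```

```text
time_s: 2.87
position: [0.452, -0.1028, 0.0974]
tcp_rot: [0.13, 0.991, -0.0, 0.0]
ft_force: [0.5, -0.5, -5.1]
gripper_width: 0.506
t 2.8667 p [ 0.452  -0.1028  0.0974] yaw jaw axis 75.02 z [ 6.e-04 -2.e-04 -1.e+00] q6 -1.599 w 0.5059 F [ 0.5 -0.5 -5.1] T [-0.05  0.02 -0.  ]
```

```bash
python3 -m handwheel '[{"jaw":0.035,"tx":0,"ty":0,"tz":0,"wx":0,"wy":0,"wz":-0.06},{"jaw":0.035,"tx":0,"ty":0,"tz":0,"wx":0,"wy":0,"wz":-0.06},{"jaw":0.035,"tx":0,"ty":0,"tz":0,"wx":0,"wy":0,"wz":-0.06}]' 20
python3 -c "from h import *; where()"
python3 -m handwheel '[{"jaw":0.035,"tx":0,"ty":0,"tz":0,"wx":0,"wy":0,"wz":-0.06},{"jaw":0.035,"tx":0,"ty":0,"tz":0,"wx":0,"wy":0,"wz":0}]' 20
python3 -c "from h import *; where()"
```

```text
time_s: 3.12
position: [0.4519, -0.1027, 0.0996]
tcp_rot: [0.221, 0.975, -0.0, 0.001]
ft_force: [-1.1, -0.9, -5.5]
gripper_width: 0.499
t 3.1167 p [ 0.4519 -0.1027  0.0996] yaw jaw axis 64.49 z [ 1.9e-03 -8.0e-04 -1.0e+00] q6 -1.414 w 0.4994 F [-1.1 -0.9 -5.5] T [-0.09  0.33  0.04]
time_s: 3.28
position: [0.4516, -0.1026, 0.1007]
tcp_rot: [0.253, 0.967, -0.0, 0.001]
ft_force: [-0.8, -1.1, -5.8]
gripper_width: 0.507
t 3.2833 p [ 0.4516 -0.1026  0.1007] yaw jaw axis 60.69 z [ 0.0022 -0.0011 -1.    ] q6 -1.347 w 0.5068 F [-0.8 -1.1 -5.8] T [-0.1   0.13  0.05]
```

```bash
python3 -m handwheel '[{"jaw":0.035,"tx":0,"ty":0,"tz":-0.004,"wx":0,"wy":0,"wz":0},{"jaw":0.035,"tx":0,"ty":0,"tz":-0.002,"wx":0,"wy":0,"wz":0},{"jaw":0.035,"tx":0,"ty":0,"tz":-0.001,"wx":0,"wy":0,"wz":-0.1},{"jaw":0.035,"tx":0,"ty":0,"tz":-0.001,"wx":0,"wy":0,"wz":-0.1}]' 20
python3 -c "from h import *; where()"
```

```text
time_s: 3.62
position: [0.452, -0.1031, 0.0942]
tcp_rot: [0.346, 0.938, -0.001, 0.002]
ft_force: [-11.3, -0.8, 34.9]
gripper_width: 0.505
t 3.6167 p [ 0.452  -0.1031  0.0942] yaw jaw axis 49.55 z [ 0.004 -0.003 -1.   ] q6 -1.15 w 0.505 F [-11.3  -0.8  34.9] T [-0.19  1.76  0.06]
```

```bash
python3 -m handwheel '[{"jaw":0.035,"tx":0,"ty":0,"tz":0.002,"wx":0,"wy":0.004,"wz":-0.05},{"jaw":0.035,"tx":0,"ty":0,"tz":0,"wx":0,"wy":0,"wz":-0.1},{"jaw":0.035,"tx":0,"ty":0,"tz":0,"wx":0,"wy":0,"wz":-0.1},{"jaw":0.035,"tx":0,"ty":0,"tz":0,"wx":0,"wy":0,"wz":0}]' 20
python3 -c "from h import *; where()"
```

```text
time_s: 3.95
position: [0.4525, -0.103, 0.0965]
tcp_rot: [0.465, 0.885, -0.001, 0.001]
ft_force: [-1.0, 0.7, -5.9]
gripper_width: 0.503
t 3.95 p [ 0.4525 -0.103   0.0965] yaw jaw axis 34.6 z [ 5.e-04 -3.e-03 -1.e+00] q6 -0.887 w 0.5025 F [-1.   0.7 -5.9] T [0.17 0.17 0.02]
```

```bash
python3 -m handwheel '[{"jaw":0.035,"tx":0,"ty":0,"tz":-0.002,"wx":0,"wy":0,"wz":-0.08},{"jaw":0.035,"tx":0,"ty":0,"tz":-0.001,"wx":0,"wy":0,"wz":-0.08},{"jaw":0.035,"tx":0,"ty":0,"tz":0,"wx":0,"wy":0,"wz":-0.08}]' 20
python3 -c "from h import *; where()"
python3 -m handwheel '[{"jaw":0.035,"tx":0,"ty":0,"tz":0,"wx":0,"wy":0,"wz":-0.06},{"jaw":0.035,"tx":0,"ty":0,"tz":0,"wx":0,"wy":0,"wz":-0.06}]' 20
python3 -c "from h import *; where()"
```

```text
time_s: 4.2
position: [0.4528, -0.1027, 0.0944]
tcp_rot: [0.564, 0.826, -0.001, 0.001]
ft_force: [0.8, -0.2, -1.9]
gripper_width: 0.505
t 4.2 p [ 0.4528 -0.1027  0.0944] yaw jaw axis 21.32 z [ 8.0e-04 -2.9e-03 -1.0e+00] q6 -0.654 w 0.5052 F [ 0.8 -0.2 -1.9] T [-0.02 -0.14  0.83]
time_s: 4.37
position: [0.4532, -0.1026, 0.0947]
tcp_rot: [0.611, 0.792, -0.001, 0.002]
ft_force: [-0.7, 2.5, -1.9]
gripper_width: 0.505
t 4.3667 p [ 0.4532 -0.1026  0.0947] yaw jaw axis 14.7 z [ 0.0015 -0.0034 -1.    ] q6 -0.538 w 0.5052 F [-0.7  2.5 -1.9] T [0.52 0.1  0.67]
```

Torque jumped from about 0.05 to 0.8 N m after roughly 55°: bay 1 is loose and now seated. Firmer grip, then lift.

```bash
python3 -m handwheel '[{"jaw":0.035,"tx":0,"ty":0,"tz":0,"wx":0,"wy":0,"wz":0.05},{"jaw":0.035,"tx":0,"ty":0,"tz":0,"wx":0,"wy":0,"wz":0},{"jaw":0.035,"tx":0,"ty":0,"tz":0.015,"wx":0,"wy":0,"wz":0},{"jaw":0.035,"tx":0,"ty":0,"tz":0.02,"wx":0,"wy":0,"wz":0},{"jaw":0.035,"tx":0,"ty":0,"tz":0.025,"wx":0,"wy":0,"wz":0},{"jaw":0.035,"tx":0,"ty":0,"tz":0.01,"wx":0,"wy":0,"wz":0},{"jaw":0.035,"tx":0,"ty":0,"tz":0,"wx":0,"wy":0,"wz":0}]' 60
python3 -c "from h import *; where()"
```

```text
time_s: 4.95
position: [0.4527, -0.1024, 0.1661]
tcp_rot: [0.583, 0.813, -0.001, 0.001]
ft_force: [0.8, -0.7, -4.8]
gripper_width: 0.494
t 4.95 p [ 0.4527 -0.1024  0.1661] yaw jaw axis 18.72 z [-1.0e-04 -2.7e-03 -1.0e+00] q6 -0.61 w 0.4943 F [ 0.8 -0.7 -4.8] T [-0.02  0.02  0.03]
```

```bash
python3 -m handwheel '[{"jaw":0.035,"tx":0.002,"ty":0.02,"tz":0,"wx":0,"wy":0,"wz":0},{"jaw":0.035,"tx":0.002,"ty":0.03,"tz":0,"wx":0,"wy":0,"wz":0},{"jaw":0.035,"tx":0.002,"ty":0.035,"tz":0,"wx":0,"wy":0,"wz":0},{"jaw":0.035,"tx":0.002,"ty":0.035,"tz":0,"wx":0,"wy":0,"wz":0},{"jaw":0.035,"tx":0.002,"ty":0.035,"tz":0,"wx":0,"wy":0,"wz":0},{"jaw":0.035,"tx":0.002,"ty":0.035,"tz":0,"wx":0,"wy":0,"wz":0},{"jaw":0.035,"tx":0.002,"ty":0.035,"tz":0,"wx":0,"wy":0,"wz":0},{"jaw":0.035,"tx":0.002,"ty":0.035,"tz":0,"wx":0,"wy":0,"wz":0},{"jaw":0.035,"tx":0.002,"ty":0.035,"tz":0,"wx":0,"wy":0,"wz":0},{"jaw":0.035,"tx":0.002,"ty":0.035,"tz":0,"wx":0,"wy":0,"wz":0},{"jaw":0.035,"tx":0.002,"ty":0.03,"tz":0,"wx":0,"wy":0,"wz":0},{"jaw":0.035,"tx":0,"ty":0.01,"tz":0,"wx":0,"wy":0,"wz":0}]' 60
python3 - <<'E'
from h import *
where()
cv2.imwrite("pics/top1.png",np.vstack([eyes.grab_frame("top")[150:350,100:500],eyes.grab_frame("side")[140:340,100:500]]))
E
```

```text
time_s: 5.95
position: [0.4727, 0.2817, 0.1575]
tcp_rot: [0.577, 0.817, -0.002, 0.002]
ft_force: [0.3, -0.1, -4.1]
gripper_width: 0.497
t 5.95 p [0.4727 0.2817 0.1575] yaw jaw axis 19.52 z [ 7.0e-04 -4.5e-03 -1.0e+00] q6 0.149 w 0.4972 F [ 0.3 -0.1 -4.1] T [-0.1  -0.08  0.04]
```

View pics/top1.png

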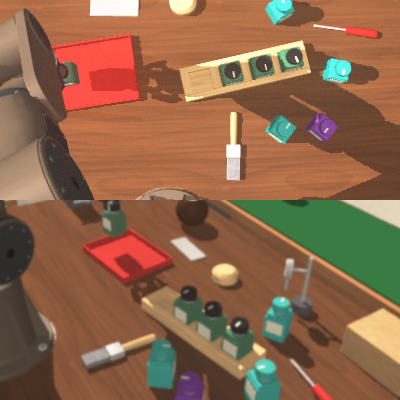

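The first bottle hangs over the tray's far half, and the rack shows an empty end bay and three bottles left standing. Lowering.

```bash
python3 -m handwheel '[{"jaw":0.035,"tx":0.003,"ty":0,"tz":-0.02,"wx":0.005,"wy":0,"wz":-0.05},{"jaw":0.035,"tx":0,"ty":0,"tz":-0.02,"wx":0,"wy":0,"wz":-0.05},{"jaw":0.035,"tx":0,"ty":0,"tz":-0.015,"wx":0,"wy":0,"wz":0},{"jaw":0.035,"tx":0,"ty":0,"tz":-0.006,"wx":0,"wy":0,"wz":0},{"jaw":0.035,"tx":0,"ty":0,"tz":0,"wx":0,"wy":0,"wz":0}]' 60
python3 -c "from h import *; where()"
```

```text
time_s: 6.47
position: [0.4741, 0.2766, 0.0914]
tcp_rot: [0.616, 0.788, -0.002, -0.0]
ft_force: [-0.0, 0.1, -5.3]
gripper_width: 0.495
t 6.4667 p [0.4741 0.2766 0.0914] yaw jaw axis 13.91 z [-0.0023 -0.0022 -1.    ] q6 0.232 w 0.4954 F [-0.   0.1 -5.3] T [-0.07 -0.02  0.06]
```

```bash
python3 -m handwheel '[{"jaw":0.035,"tx":0,"ty":0.002,"tz":-0.0015,"wx":0.002,"wy":-0.002,"wz":0},{"jaw":0.035,"tx":0,"ty":0,"tz":-0.001,"wx":0,"wy":0,"wz":0}]' 60
python3 -c "from h import *; where()"
python3 -m handwheel '[{"jaw":0.035,"tx":0,"ty":0,"tz":-0.001,"wx":0,"wy":0,"wz":0}]' 60
python3 -c "from h import *; where()"
```

```text
time_s: 6.63
position: [0.474, 0.2776, 0.0897]
tcp_rot: [0.616, 0.788, -0.0, -0.0]
ft_force: [-8.2, 3.0, 23.9]
gripper_width: 0.499
t 6.6333 p [0.474  0.2776 0.0897] yaw jaw axis 13.92 z [-9.e-04 -3.e-04 -1.e+00] q6 0.231 w 0.4986 F [-8.2  3.  23.9] T [0.37 1.39 0.  ]
time_s: 6.72
position: [0.4742, 0.2777, 0.09]
tcp_rot: [0.616, 0.788, 0.0, -0.0]
ft_force: [-5.1, 0.2, 5.1]
gripper_width: 0.494
t 6.7167 p [0.4742 0.2777 0.09  ] yaw jaw axis 13.93 z [-2.e-04  4.e-04 -1.e+00] q6 0.231 w 0.4941 F [-5.1  0.2  5.1] T [ 0.03  1.03 -0.01]
```

```bash
python3 -m handwheel '[{"jaw":0.068,"tx":0,"ty":0,"tz":0,"wx":0,"wy":0,"wz":0},{"jaw":0.068,"tx":0,"ty":0,"tz":0,"wx":0,"wy":0,"wz":0},{"jaw":0.068,"tx":0,"ty":0,"tz":0,"wx":0,"wy":0,"wz":0},{"jaw":0.068,"tx":0,"ty":0,"tz":0.02,"wx":0,"wy":0,"wz":0},{"jaw":0.068,"tx":0,"ty":0,"tz":0.035,"wx":0,"wy":0,"wz":0},{"jaw":0.068,"tx":0,"ty":0,"tz":0.03,"wx":0,"wy":0,"wz":0}]' 20
python3 -m handwheel '[{"jaw":0.068,"tx":0,"ty":-0.03,"tz":0,"wx":0,"wy":0,"wz":0.08},{"jaw":0.068,"tx":0,"ty":-0.04,"tz":0,"wx":0,"wy":0,"wz":0.1},{"jaw":0.068,"tx":0,"ty":-0.04,"tz":0,"wx":0,"wy":0,"wz":0.1},{"jaw":0.068,"tx":0,"ty":-0.04,"tz":0,"wx":0,"wy":0,"wz":0.1},{"jaw":0.068,"tx":0,"ty":-0.04,"tz":0,"wx":0,"wy":0,"wz":0.1},{"jaw":0.068,"tx":0,"ty":-0.04,"tz":0,"wx":0,"wy":0,"wz":0.1},{"jaw":0.068,"tx":0,"ty":-0.04,"tz":0,"wx":0,"wy":0,"wz":0.1},{"jaw":0.068,"tx":0,"ty":-0.04,"tz":0,"wx":0,"wy":0,"wz":0.1},{"jaw":0.068,"tx":0,"ty":-0.04,"tz":0,"wx":0,"wy":0,"wz":0.1},{"jaw":0.068,"tx":0,"ty":-0.04,"tz":0,"wx":0,"wy":0,"wz":0.1},{"jaw":0.068,"tx":0,"ty":-0.03,"tz":0,"wx":0,"wy":0,"wz":0.1},{"jaw":0.068,"tx":0,"ty":-0.01,"tz":0,"wx":0,"wy":0,"wz":0}]' 20
python3 -c "from h import *; where()"
```

```text
time_s: 7.22
position: [0.4735, 0.2764, 0.176]
tcp_rot: [0.616, 0.788, -0.001, -0.001]
ft_force: [1.3, 0.9, -0.5]
gripper_width: 0.797
time_s: 8.22
position: [0.4805, -0.1383, 0.1898]
tcp_rot: [0.129, 0.992, 0.008, 0.007]
ft_force: [0.3, 1.2, -0.2]
gripper_width: 0.799
t 8.2167 p [ 0.4805 -0.1383  0.1898] yaw jaw axis 75.21 z [ 0.0152  0.0145 -0.9998] q6 -1.685 w 0.7988 F [ 0.3  1.2 -0.2] T [0.01 0.02 0.01]
```

```bash
python3 -m handwheel '[{"jaw":0.068,"tx":-0.01,"ty":-0.035,"tz":0,"wx":-0.014,"wy":0.015,"wz":0},{"jaw":0.068,"tx":-0.004,"ty":-0.014,"tz":-0.01,"wx":0,"wy":0,"wz":0},{"jaw":0.068,"tx":0,"ty":0,"tz":-0.03,"wx":0,"wy":0,"wz":0},{"jaw":0.068,"tx":0,"ty":0,"tz":-0.01,"wx":0,"wy":0,"wz":0},{"jaw":0.068,"tx":0,"ty":0,"tz":0,"wx":0,"wy":0,"wz":0}]' 20
python3 -c "from h import *; where()"
```

```text
time_s: 8.63
position: [0.4679, -0.1959, 0.1418]
tcp_rot: [0.13, 0.991, -0.002, 0.004]
ft_force: [0.3, 0.6, 0.2]
gripper_width: 0.794
t 8.6333 p [ 0.4679 -0.1959  0.1418] yaw jaw axis 75.02 z [ 0.0077 -0.0047 -1.    ] q6 -1.764 w 0.7942 F [0.3 0.6 0.2] T [-0.03  0.04  0.02]
```

```bash
python3 -m handwheel '[{"jaw":0.068,"tx":0,"ty":0.004,"tz":-0.015,"wx":0.005,"wy":0.007,"wz":0},{"jaw":0.068,"tx":0,"ty":0,"tz":-0.017,"wx":0,"wy":0,"wz":0},{"jaw":0.068,"tx":0,"ty":0,"tz":-0.008,"wx":0,"wy":0,"wz":0},{"jaw":0.068,"tx":0,"ty":0,"tz":0,"wx":0,"wy":0,"wz":0}]' 20
python3 -c "from h import *; where()"
```

```text
time_s: 8.97
position: [0.4696, -0.1908, 0.1036]
tcp_rot: [0.129, 0.992, 0.0, 0.001]
ft_force: [-0.1, -0.0, 0.0]
gripper_width: 0.795
t 8.9667 p [ 0.4696 -0.1908  0.1036] yaw jaw axis 75.12 z [ 2.4e-03 -1.0e-04 -1.0e+00] q6 -1.759 w 0.7949 F [-0.1 -0.   0. ] T [ 0.01  0.05 -0.05]
```

```bash
python3 -m handwheel '[{"jaw":0.068,"tx":-0.001,"ty":0,"tz":-0.007,"wx":0,"wy":0.002,"wz":0},{"jaw":0.035,"tx":0,"ty":0,"tz":0,"wx":0,"wy":0,"wz":0},{"jaw":0.035,"tx":0,"ty":0,"tz":0,"wx":0,"wy":0,"wz":0},{"jaw":0.035,"tx":0,"ty":0,"tz":0,"wx":0,"wy":0,"wz":0},{"jaw":0.035,"tx":0,"ty":0,"tz":0,"wx":0,"wy":0,"wz":0}]' 20
python3 -c "from h import *; where()"
python3 -m handwheel '[{"jaw":0.035,"tx":0,"ty":0,"tz":-0.0005,"wx":0,"wy":0,"wz":-0.06},{"jaw":0.035,"tx":0,"ty":0,"tz":-0.0005,"wx":0,"wy":0,"wz":-0.06},{"jaw":0.035,"tx":0,"ty":0,"tz":-0.0005,"wx":0,"wy":0,"wz":-0.06}]' 20
python3 -c "from h import *; where()"
```

```text
time_s: 9.38
position: [0.47, -0.1905, 0.099]
tcp_rot: [0.129, 0.992, -0.0, 0.001]
ft_force: [-1.1, -0.5, -5.1]
gripper_width: 0.506
t 9.3833 p [ 0.47   -0.1905  0.099 ] yaw jaw axis 75.23 z [ 0.0026 -0.0013 -1.    ] q6 -1.758 w 0.5064 F [-1.1 -0.5 -5.1] T [0.03 0.06 0.01]
time_s: 9.63
position: [0.4703, -0.1908, 0.0984]
tcp_rot: [0.219, 0.976, -0.001, 0.002]
ft_force: [-0.6, -0.9, -1.2]
gripper_width: 0.507
t 9.6333 p [ 0.4703 -0.1908  0.0984] yaw jaw axis 64.69 z [ 0.0032 -0.0025 -1.    ] q6 -1.572 w 0.5074 F [-0.6 -0.9 -1.2] T [-0.21  0.07  0.04]
```

```bash
python3 -m handwheel '[{"jaw":0.035,"tx":0,"ty":0,"tz":-0.0005,"wx":0,"wy":0,"wz":-0.06},{"jaw":0.035,"tx":0,"ty":0,"tz":-0.0005,"wx":0,"wy":0,"wz":-0.06},{"jaw":0.035,"tx":0,"ty":0,"tz":0,"wx":0,"wy":0,"wz":-0.06}]' 20
python3 -c "from h import *; where()"
```

```text
time_s: 9.88
position: [0.4706, -0.1912, 0.0985]
tcp_rot: [0.31, 0.951, -0.001, 0.002]
ft_force: [1.7, 0.0, -6.9]
gripper_width: 0.509
t 9.8833 p [ 0.4706 -0.1912  0.0985] yaw jaw axis 53.85 z [ 0.0038 -0.0038 -1.    ] q6 -1.381 w 0.5087 F [ 1.7  0.  -6.9] T [ 0.21 -0.24  0.08]
```

```bash
python3 -m handwheel '[{"jaw":0.035,"tx":0,"ty":0,"tz":-0.001,"wx":0.003,"wy":0.003,"wz":-0.08},{"jaw":0.035,"tx":0,"ty":0,"tz":-0.001,"wx":0,"wy":0,"wz":-0.08},{"jaw":0.035,"tx":0,"ty":0,"tz":-0.0005,"wx":0,"wy":0,"wz":-0.08},{"jaw":0.035,"tx":0,"ty":0,"tz":-0.0005,"wx":0,"wy":0,"wz":-0.08}]' 20
python3 -c "from h import *; where()"
python3 -m handwheel '[{"jaw":0.035,"tx":0,"ty":0,"tz":-0.001,"wx":0,"wy":0,"wz":-0.08},{"jaw":0.035,"tx":0,"ty":0,"tz":0,"wx":0,"wy":0,"wz":-0.06}]' 20
python3 -c "from h import *; where()"
```

```text
time_s: 10.22
position: [0.472, -0.192, 0.0981]
tcp_rot: [0.464, 0.886, -0.001, 0.002]
ft_force: [-0.4, 2.7, -0.6]
gripper_width: 0.51
t 10.2167 p [ 0.472  -0.192   0.0981] yaw jaw axis 34.65 z [ 0.0036 -0.0032 -1.    ] q6 -1.048 w 0.51 F [-0.4  2.7 -0.6] T [ 0.55 -0.15  0.08]
time_s: 10.38
position: [0.4722, -0.1921, 0.0982]
tcp_rot: [0.529, 0.849, -0.001, 0.003]
ft_force: [0.3, 1.7, -6.8]
gripper_width: 0.509
t 10.3833 p [ 0.4722 -0.1921  0.0982] yaw jaw axis 26.11 z [ 0.004  -0.0039 -1.    ] q6 -0.898 w 0.5087 F [ 0.3  1.7 -6.8] T [0.39 0.1  0.6 ]
```

```bash
python3 -m handwheel '[{"jaw":0.035,"tx":0,"ty":0,"tz":-0.001,"wx":0,"wy":0,"wz":-0.06},{"jaw":0.035,"tx":0,"ty":0,"tz":0,"wx":0,"wy":0,"wz":-0.06}]' 20
python3 -c "from h import *; where()"
python3 -m handwheel '[{"jaw":0.035,"tx":0,"ty":0,"tz":0,"wx":0.003,"wy":0.003,"wz":0.05},{"jaw":0.035,"tx":0,"ty":0,"tz":0,"wx":0,"wy":0,"wz":0},{"jaw":0.035,"tx":0,"ty":0,"tz":0.015,"wx":0,"wy":0,"wz":0},{"jaw":0.035,"tx":0,"ty":0,"tz":0.02,"wx":0,"wy":0,"wz":0},{"jaw":0.035,"tx":0,"ty":0,"tz":0.025,"wx":0,"wy":0,"wz":0},{"jaw":0.035,"tx":0,"ty":0,"tz":0.02,"wx":0,"wy":0,"wz":0},{"jaw":0.035,"tx":0,"ty":0,"tz":0.02,"wx":0,"wy":0,"wz":0}]' 60
python3 - <<'E'
from h import *
where()
cal=eyes.get_calibration("wrist"); np.save("wcal.npy",cal,allow_pickle=True)
cv2.imwrite("pics/w3.png",eyes.grab_frame("wrist"))
E
```

```text
time_s: 10.55
position: [0.4718, -0.1918, 0.0982]
tcp_rot: [0.581, 0.814, -0.001, 0.003]
ft_force: [-1.1, 7.2, -1.8]
gripper_width: 0.507
t 10.55 p [ 0.4718 -0.1918  0.0982] yaw jaw axis 18.92 z [ 0.0032 -0.0043 -1.    ] q6 -0.77 w 0.5072 F [-1.1  7.2 -1.8] T [1.12 0.26 0.71]
time_s: 11.13
position: [0.4683, -0.1899, 0.1986]
tcp_rot: [0.564, 0.825, -0.001, -0.004]
ft_force: [0.9, 0.0, -4.7]
gripper_width: 0.495
t 11.1333 p [ 0.4683 -0.1899  0.1986] yaw jaw axis 21.28 z [-0.0072  0.0027 -1.    ] q6 -0.815 w 0.4948 F [ 0.9  0.  -4.7] T [-0.04  0.02  0.03]
```

Bay 2 also turned freely and then seated (torque 0.08 up to 0.7 N m). That makes two loose bottles, the most there can be. Carrying this one to the tray's near half.

```bash
python3 -m handwheel '[{"jaw":0.035,"tx":0.002,"ty":0.02,"tz":0,"wx":-0.003,"wy":-0.007,"wz":0},{"jaw":0.035,"tx":0.002,"ty":0.03,"tz":0,"wx":0,"wy":0,"wz":0},{"jaw":0.035,"tx":0.002,"ty":0.035,"tz":0,"wx":0,"wy":0,"wz":0},{"jaw":0.035,"tx":0.002,"ty":0.035,"tz":0,"wx":0,"wy":0,"wz":0},{"jaw":0.035,"tx":0.002,"ty":0.035,"tz":0,"wx":0,"wy":0,"wz":0},{"jaw":0.035,"tx":0.002,"ty":0.035,"tz":0,"wx":0,"wy":0,"wz":0},{"jaw":0.035,"tx":0.002,"ty":0.035,"tz":0,"wx":0,"wy":0,"wz":0},{"jaw":0.035,"tx":0.002,"ty":0.035,"tz":0,"wx":0,"wy":0,"wz":0},{"jaw":0.035,"tx":0.002,"ty":0.035,"tz":0,"wx":0,"wy":0,"wz":0},{"jaw":0.035,"tx":0.002,"ty":0.025,"tz":0,"wx":0,"wy":0,"wz":0},{"jaw":0.035,"tx":0.002,"ty":0.012,"tz":0,"wx":0,"wy":0,"wz":0},{"jaw":0.035,"tx":0,"ty":0,"tz":0,"wx":0,"wy":0,"wz":0}]' 60
python3 -c "from h import *; where()"
```

```text
time_s: 12.18
position: [0.491, 0.1544, 0.2022]
tcp_rot: [0.572, 0.821, 0.001, 0.007]
ft_force: [0.2, -0.3, -5.0]
gripper_width: 0.499
t 12.1833 p [0.491  0.1544 0.2022] yaw jaw axis 20.28 z [ 0.0128 -0.0055 -0.9999] q6 -0.095 w 0.4988 F [ 0.2 -0.3 -5. ] T [-0.1  -0.01 -0.06]
```

```bash
python3 -m handwheel '[{"jaw":0.035,"tx":0,"ty":0.004,"tz":-0.02,"wx":0.005,"wy":0.013,"wz":-0.05},{"jaw":0.035,"tx":0,"ty":0,"tz":-0.03,"wx":0,"wy":0,"wz":-0.05},{"jaw":0.035,"tx":0,"ty":0,"tz":-0.025,"wx":0,"wy":0,"wz":0},{"jaw":0.035,"tx":0,"ty":0,"tz":-0.013,"wx":0,"wy":0,"wz":0},{"jaw":0.035,"tx":0,"ty":0,"tz":-0.005,"wx":0,"wy":0,"wz":0},{"jaw":0.035,"tx":0,"ty":0,"tz":0,"wx":0,"wy":0,"wz":0}]' 60
python3 -c "from h import *; where()"
```

```text
time_s: 12.68
position: [0.4906, 0.1582, 0.1052]
tcp_rot: [0.614, 0.789, 0.0, 0.001]
ft_force: [0.5, -0.3, -4.4]
gripper_width: 0.491
t 12.6833 p [0.4906 0.1582 0.1052] yaw jaw axis 14.17 z [ 1.6e-03 -6.0e-04 -1.0e+00] q6 0.008 w 0.4913 F [ 0.5 -0.3 -4.4] T [ 0.06 -0.09  0.  ]
```

```bash
python3 -m handwheel '[{"jaw":0.035,"tx":0,"ty":0,"tz":-0.005,"wx":0,"wy":0.001,"wz":0},{"jaw":0.035,"tx":0,"ty":0,"tz":-0.003,"wx":0,"wy":0,"wz":0},{"jaw":0.035,"tx":0,"ty":0,"tz":-0.001,"wx":0,"wy":0,"wz":0}]' 60
python3 -c "from h import *; where()"
python3 -m handwheel '[{"jaw":0.035,"tx":0,"ty":0,"tz":-0.0015,"wx":0,"wy":0,"wz":0}]' 60
python3 -m handwheel '[{"jaw":0.035,"tx":0,"ty":0,"tz":-0.001,"wx":0,"wy":0,"wz":0}]' 60
```

```text
time_s: 12.93
position: [0.4915, 0.1575, 0.0969]
tcp_rot: [0.615, 0.789, 0.001, 0.001]
ft_force: [0.6, -0.2, -5.3]
gripper_width: 0.491
t 12.9333 p [0.4915 0.1575 0.0969] yaw jaw axis 14.1 z [ 2.2e-03 -3.0e-04 -1.0e+00] q6 0.007 w 0.491 F [ 0.6 -0.2 -5.3] T [ 0.01 -0.04 -0.  ]
time_s: 13.02
position: [0.4919, 0.1576, 0.0959]
tcp_rot: [0.615, 0.789, 0.001, 0.001]
ft_force: [0.3, 0.2, -5.4]
gripper_width: 0.496
time_s: 13.1
position: [0.4923, 0.1576, 0.0953]
tcp_rot: [0.615, 0.788, 0.001, 0.002]
ft_force: [0.5, -0.4, -5.1]
gripper_width: 0.496
```

```bash
python3 -m handwheel '[{"jaw":0.035,"tx":0,"ty":0,"tz":-0.0015,"wx":0,"wy":0.002,"wz":0},{"jaw":0.035,"tx":0,"ty":0,"tz":-0.001,"wx":0,"wy":0,"wz":0}]' 60
python3 -m handwheel '[{"jaw":0.035,"tx":0,"ty":0,"tz":-0.0015,"wx":0,"wy":0,"wz":0}]' 60
python3 -m handwheel '[{"jaw":0.035,"tx":0,"ty":0,"tz":-0.001,"wx":0,"wy":0,"wz":0}]' 60
```

```text
time_s: 13.27
position: [0.4929, 0.1577, 0.0934]
tcp_rot: [0.615, 0.788, 0.001, 0.001]
ft_force: [-0.9, 1.2, -2.6]
gripper_width: 0.494
time_s: 13.35
position: [0.493, 0.1581, 0.0927]
tcp_rot: [0.615, 0.788, 0.002, 0.001]
ft_force: [-13.7, 6.7, 46.5]
gripper_width: 0.492
time_s: 13.43
position: [0.4929, 0.1585, 0.0929]
tcp_rot: [0.615, 0.788, 0.002, 0.001]
ft_force: [-11.2, 0.3, 28.0]
gripper_width: 0.492
```

```bash
python3 -m handwheel '[{"jaw":0.035,"tx":0,"ty":0,"tz":0.0005,"wx":0,"wy":0,"wz":0},{"jaw":0.068,"tx":0,"ty":0,"tz":0,"wx":0,"wy":0,"wz":0},{"jaw":0.068,"tx":0,"ty":0,"tz":0,"wx":0,"wy":0,"wz":0},{"jaw":0.068,"tx":0,"ty":0,"tz":0,"wx":0,"wy":0,"wz":0},{"jaw":0.068,"tx":0,"ty":0,"tz":0.02,"wx":0,"wy":0,"wz":0},{"jaw":0.068,"tx":0,"ty":0,"tz":0.035,"wx":0,"wy":0,"wz":0},{"jaw":0.068,"tx":0,"ty":0,"tz":0.04,"wx":0,"wy":0,"wz":0},{"jaw":0.068,"tx":0,"ty":0,"tz":0.04,"wx":0,"wy":0,"wz":0},{"jaw":0.068,"tx":0,"ty":-0.04,"tz":0.03,"wx":0,"wy":0,"wz":0},{"jaw":0.068,"tx":0,"ty":-0.04,"tz":0.01,"wx":0,"wy":0,"wz":0},{"jaw":0.068,"tx":0,"ty":-0.04,"tz":0,"wx":0,"wy":0,"wz":0},{"jaw":0.068,"tx":0,"ty":0,"tz":0,"wx":0,"wy":0,"wz":0}]' 20
python3 - <<'E'
from h import *
where()
a=eyes.grab_frame("top");cv2.imwrite("pics/top2_raw.png",a)
cv2.imwrite("pics/end.png",np.vstack([cv2.resize(a[120:270,140:420],(700,375)),cv2.resize(eyes.grab_frame("side")[140:320,160:500],(415,220))[:, :] if 0 else cv2.copyMakeBorder(cv2.resize(eyes.grab_frame("side")[140:320,160:500],(415,220)),0,0,0,285,cv2.BORDER_CONSTANT)]))
E
```

```text
time_s: 14.43
position: [0.4934, 0.043, 0.2724]
tcp_rot: [0.613, 0.79, 0.003, 0.004]
ft_force: [0.1, 0.0, -0.2]
gripper_width: 0.795
t 14.4333 p [0.4934 0.043  0.2724] yaw jaw axis 14.41 z [ 0.0092  0.     -1.    ] q6 -0.225 w 0.7946 F [ 0.1  0.  -0.2] T [-0.04 -0.02 -0.04]
```

View pics/end.png

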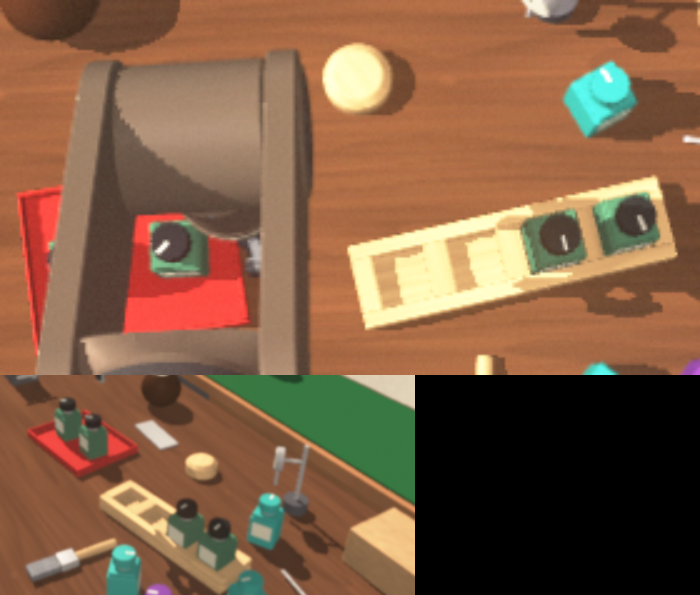

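The side view shows both bottles upright in the tray, and the second is well inside the walls. Its cap mark has turned about 55° clockwise. The two untested bottles stand in their bays and the bystanders have not moved.

```bash
python3 -c "
from station import workorder; print(workorder.close_job())"
```

```text
the job is handed in; nothing more can be done
None
```

I found two loose caps, in the two rack bays nearest the tray, and screwed both home. Both bottles now stand upright in the red tray, and I handed the job in at about 14.5 s. No verdict came back.

- **Twist tests:** Both caps turned freely at up to about 0.08 N m. They then came up hard at 0.7 to 0.8 N m after roughly 50°, so I took them as seated.
- **Bottles left in the rack:** I did not twist-test the other two. The task says at most two bottles go to the tray, and the end conditions need two caps home, so I took these two as tight. They stand in their bays.
- **Last pictures:** Both tray bottles look upright in the side view. The second one's cap mark has turned about 55° clockwise and it sits well inside the walls. The block, plate and look-alikes look unmoved by eye. The arm hid the first tray bottle from above, so I only confirmed that one from the side view and the gripper position when I let go.
- **Set-down force:** The second bottle met the tray floor with a brief 46 N at the wrist. That is under the 120 N limit. The separate 40 N limit is for the arm or gripper body, and the load here went through the gripped cap. The first set-down peaked at about 24 N.
- **A slip early on:** My first two move calls were refused for missing keys, so the arm did not move.

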